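# Match the adapter rings to their lenses

## Task

Three steel adapter rings of different sizes lie among three lenses that stand front up on the cabinet top. Lay each ring flat and centred on the front of the lens that has the same diameter, lowering it right onto the lens before you let go. Leave the lenses standing where they are, and do not disturb the filter holder or the hood.

Things in the scene. Friction and masses are not known exactly. Their poses are not given: they have to be found in the camera images.
- ring43_mid (a point): plain dark steel adapter ring lying flat, outer diameter 43 mm, opening 33 mm, 8 mm thick, loose (about 35 g). The point is its centre, half-way up (4 mm above its underside); z is the ring's axis.
- ring55_mid (a point): plain dark steel adapter ring lying flat, outer diameter 55 mm, opening 45 mm, 8 mm thick, loose (about 50 g). The point is its centre, half-way up (4 mm above its underside); z is the ring's axis.
- ring67_mid (a point): plain dark steel adapter ring lying flat, outer diameter 67 mm, opening 57 mm, 8 mm thick, loose (about 65 g). The point is its centre, half-way up (4 mm above its underside); z is the ring's axis.
- lens43_front (a point): black camera lens standing on the cabinet top, front upward, a round barrel 43 mm in diameter and 40 mm tall, loose (about 160 g). Its front is a flat rim 4 mm wide, 43 mm in outer diameter, round a glass set 3 mm deep. The point is the centre of the front at rim height (40 mm above the cabinet top); z is the lens axis, up.
- lens55_front (a point): black camera lens standing on the cabinet top, front upward, a round barrel 55 mm in diameter and 34 mm tall, loose (about 220 g). Its front is a flat rim 4 mm wide, 55 mm in outer diameter, round a glass set 3 mm deep. The point is the centre of the front at rim height (34 mm above the cabinet top); z is the lens axis, up.
- lens67_front (a point): black camera lens standing on the cabinet top, front upward, a round barrel 67 mm in diameter and 44 mm tall, loose (about 320 g). Its front is a flat rim 4 mm wide, 67 mm in outer diameter, round a glass set 3 mm deep. The point is the centre of the front at rim height (44 mm above the cabinet top); z is the lens axis, up.
- holder: bystander: square black resin filter holder lying flat, 85 x 85 mm, 15 mm high; origin at the centre of its underside, x along its two raised side rails.
- hood: bystander: blue silicone lens hood, a hollow cone open at both ends, 60 mm across at the foot and 74 mm at the top, 36 mm high; origin at the centre of its underside, z up.

How it is judged:
At the end, for the whole second after the job is handed in: Each ring lies flat (within 0.1 rad) and at rest on the front rim of the lens of its own diameter, centred within 10 mm, released; each lens stands upright (within 0.1 rad) within 30 mm of where it began; holder and hood within 30 mm of where they began (horizontal distance between ring43_mid and lens43_front below 0.01 m and z of ring43_mid in the frame of lens43_front between 0.001 and 0.007 m and angle between the z axis of ring43_mid and the z axis of lens43_front, either way round below 0.1 rad and linear speed of each of ring43, ring55, ring67 below 0.02 m/s and angle between each of lens43_front, lens55_front, lens67_front's own z axis and vertical below 0.1 rad and distance of each of lens43_front, lens55_front, lens67_front from where it was at the start of the episode below 0.03 m and horizontal distance between ring55_mid and lens55_front below 0.01 m and z of ring55_mid in the frame of lens55_front between 0.001 and 0.007 m and angle between the z axis of ring55_mid and the z axis of lens55_front, either way round below 0.1 rad and horizontal distance between ring67_mid and lens67_front below 0.01 m and z of ring67_mid in the frame of lens67_front between 0.001 and 0.007 m and angle between the z axis of ring67_mid and the z axis of lens67_front, either way round below 0.1 rad); the robot touches nothing.
It fails at once if a ring is let go more than 12 mm above the front of its lens ((horizontal distance between ring43_mid and lens43_front below 0.02 m and z of ring43_mid in the frame of lens43_front above 0.016 m and contact force between the fingers and ring43 below 0.02 N) or (horizontal distance between ring55_mid and lens55_front below 0.02 m and z of ring55_mid in the frame of lens55_front above 0.016 m and contact force between the fingers and ring55 below 0.02 N) or (horizontal distance between ring67_mid and lens67_front below 0.02 m and z of ring67_mid in the frame of lens67_front above 0.016 m and contact force between the fingers and ring67 below 0.02 N)).
It fails at once if a lens is tipped more than 0.3 rad or shifted more than 30 mm (angle between any of lens43_front, lens55_front, lens67_front's own z axis and vertical above 0.3 rad or distance of any of lens43_front, lens55_front, lens67_front from where it was at the start of the episode above 0.03 m).
It fails at once if the holder or the hood is shifted more than 30 mm (distance of any of holder, hood from where it was at the start of the episode above 0.03 m).
It also fails if it takes over 96 s, if anything falls off the work surface, if the arm or the gripper's body presses on something with over 40 N, if the wrist force passes 120 N, or if a joint passes its speed limit or range.

## Robot

A 6-joint arm with a two-finger parallel gripper is mounted at the origin on the work surface. World frame = base frame: x ahead of the robot, y to its left, z up, the work surface at z = 0. Lengths are in m, angles in rad, forces in N, time in s.
With the tool pointing down it reaches from about 0.25 to 0.725 m from the base axis. Payload 9.7 kg.
Tool frame: the origin (TCP) lies at the very end of the fingers, on their centre line; the grasp point (between the pads) lies 19 mm behind it; z points along the fingers, y is the direction in which the jaws open and shut (so a half turn about z gives the same grasp; the last joint's range is limited). The gripper opens to 85 mm and grips with 20 to 120 N. Pads are 22 mm wide; open, the fingers measure 114 mm over their backs; the gripper's body (76 mm by 85 mm) begins 54 mm behind the grasp point. The pads swing forward as they close: fully open they stand 13 mm farther back than shut.
Start: joints at [1.337, 0.087, 0.176, 1.66, 0, 1.571], TCP at [0.127, 0.535, 0.231] pointing down, gripper open.
Joint ranges: [-3.13, 3.13], [-0.85, 1.81], [-1.15, 1.24], [-2.2, 2.28], [-1.44, 1.52], [-3.14, 3.14]. Speed limits (rad/s): [2.22, 2.22, 2.57, 3.14, 3.14, 3.14].

## Interface

Orientations are given as a unit quaternion [x, y, z, w].
In Python, from bench import env, vision gives the robot as it stands.
- The arm moves only by the tool send_rows, never from a script. Its argument "rows" is a list of rows, each a list of 5 numbers: the opening, from -1 (shut) to 1 (fully open), so that 0 is half open, then the shift along the tool's x, y, z in m, then the turn about the tool's z in rad. A call has 1 to 8 rows; each row is the pose to reach, as a shift and turn from the pose commanded when the call began, along the tool's axes at that moment; what a row does not reach only later rows make up. A row lasts 1/10 s, in which the tool goes at most 50 mm and 8.59 degrees, less where a joint would pass 70% of its speed; a pose out of reach is approached as far as the arm can. A call with a gripper value outside its range is refused whole. The fingers move at their own pace and stop on an object; "newtons" is the grip in N (left out, the last holds). Time passes only in rows, so rows that repeat a pose let the fingers close. It gives the time, the measured TCP pose, the force and the opening at its end, in the units of the state.
- env.read_state(): the state, without advancing time (a new reading comes with each control period).
- vision.snapshot(name): name is "side" or "top" or "wrist"; returns a dict with "frame" (480x640x3 uint8, red, green, blue), "depth" (480x640 float32, m along the optical axis (not along the pixel's ray), 0 where there is no reading), "K" (3x3 intrinsics, pixels), "eye" and "attitude" of the camera in the world; the wrist camera has in their place "T_tool_cam" (4x4, takes a point from camera to tool coordinates, whose origin is the TCP and whose axes are the flange's). Camera axes: x right, y down, z forward; pixel columns grow to the right and rows downward; lengths in m; the calibration is good to about 2 mm. The wrist camera is an equidistant fisheye: a pixel r from the principal point sees the ray r / f radians off the axis. A picture is of the moment at which its call begins: read the wrist's pose just before it.
- env.hand_in(): hands the job in, once; it reports no verdict.
The state is a dict: "time": time; "q": joint angles; "joint_vel": joint speeds; "effort": joint torques, N m; "tool_pos": TCP position; "tcp_rot": TCP orientation; "ft_force": force on the tool from outside, world axes, zero at the start; "ft_torque": the same for the moment, N m; "width": opening from 0.0 (shut) to 1.0 (fully open).
Only numpy, scipy, OpenCV 4.12 (cv2) and the standard library are available. Lean on these libraries where they do the work, as an engineer would, in place of code of your own. Each camera call takes 0.05 s, during which the arm holds its last target. There are 200 camera calls.

## Working session

There is one attempt and no reset: what is moved stays moved. The work goes in short steps, Python scripts to look and compute and a tool call to move; the robot and the scene stay as the last step left them, time stands still between calls to the robot, and variables do not carry over. Pictures are saved under pics/ and viewed, about 12 in all and at most 16, crops included, and the job is handed in when it is done.

Besides the shell and the picture viewer there is one more tool, called after "Call:" by a JSON object that holds its "api" and its "payload". send_rows: Moves the arm, as the interface text tells. Its arguments: {"type":"object","properties":{"rows":{"type":"array"},"newtons":{"type":"number"}},"required":["rows"]}

```bash
ls; mkdir -p pics; python3 - <<'E'
from bench import env, vision
import cv2,numpy as np
s=env.read_state();print({k:np.round(v,3) for k,v in s.items()})
for n in("top","side"):
    r=vision.snapshot(n);cv2.imwrite(f"pics/{n}0.png",r["frame"][:,:,::-1]);np.savez(f"{n}0.npz",**r)
    print(n,r["K"],r["eye"],r["attitude"])
r=vision.snapshot("wrist");print(r["K"],r["T_tool_cam"])
E
```

```text
pics
{'time': np.float64(0.0), 'q': array([1.337, 0.087, 0.175, 1.66 , 0.   , 1.571]), 'joint_vel': array([-0.   ,  0.   ,  0.001,  0.001,  0.   , -0.001]), 'effort': array([ 0.0000e+00, -5.2039e+01,  4.6480e+01,  1.7000e-02,  0.0000e+00,
       -0.0000e+00]), 'tool_pos': array([0.127, 0.535, 0.231]), 'tcp_rot': array([ 0.117,  0.993, -0.001, -0.   ]), 'ft_force': array([ 0.839, -0.334,  0.218]), 'ft_torque': array([ 0.042, -0.043,  0.015]), 'width': np.float64(1.0)}
top [[494.17833963   0.         323.72470982]
 [  0.         494.17833963 238.06918699]
 [  0.           0.           1.        ]] [0.48970888 0.02015416 0.95079107] [ 7.13353874e-01 -7.00357564e-01  2.50104775e-02 -9.27063407e-05]
side [[518.34234336   0.         316.71724147]
 [  0.         518.34234336 239.41378506]
 [  0.           0.           1.        ]] [0.39120336 0.83870687 0.62943163] [-0.05832286  0.88260621 -0.46437526  0.04427567]
[[371.64829954   0.         321.29576079]
 [  0.         371.64829954 237.98312781]
 [  0.           0.           1.        ]] [[ 5.81359008e-06 -9.48111553e-01 -3.17937859e-01  8.19974123e-02]
 [ 9.99999797e-01 -1.96898679e-04  6.05450078e-04  3.63752055e-04]
 [-6.36635759e-04 -3.17937798e-01  9.48111360e-01 -1.42225545e-01]
 [ 0.00000000e+00  0.00000000e+00  0.00000000e+00  1.00000000e+00]]
```

View pics/top0.png

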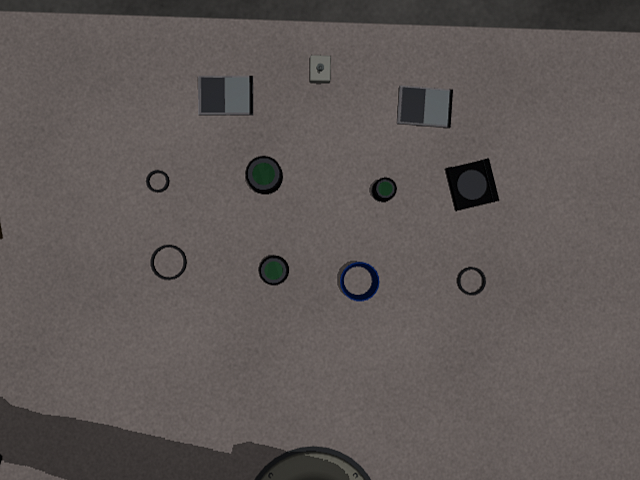

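View pics/side0.png

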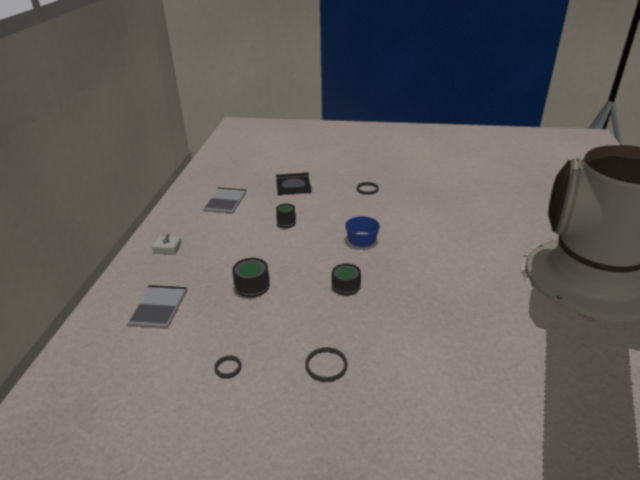

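```bash
cat > h.py <<'E'
import numpy as np,cv2
from scipy.spatial.transform import Rotation as R
def cast(r,u,v,z):
    d=R.from_quat(r["attitude"]).apply(np.linalg.inv(r["K"])@[u,v,1]); e=np.array(r["eye"])
    return e+d*(z-e[2])/d[2]
def fit(m,u,v,w=26,hole=False):
    """ellipse of the largest blob near (u,v)"""
    s=np.zeros_like(m);s[v-w:v+w,u-w:u+w]=m[v-w:v+w,u-w:u+w]
    c=max(cv2.findContours(s,cv2.RETR_EXTERNAL,cv2.CHAIN_APPROX_NONE)[0],key=cv2.contourArea)
    return cv2.fitEllipse(c)
E
python3 - <<'E'
from h import *
for n,P in(("top",dict(r43=(158,181),r67=(168,262),r55=(471,281),l67=(264,174),l43=(384,189),l55=(274,270))),
           ("side",dict(r43=(228,366),r67=(326,364),r55=(368,188),l67=(251,270),l43=(286,210),l55=(346,273)))):
    r=dict(np.load(n+"0.npz")); f=r["frame"].astype(int)
    dark=(f.max(2)<62).astype(np.uint8)*255
    green=((f[:,:,1]-f[:,:,0]>12)&(f[:,:,1]-f[:,:,2]>4)).astype(np.uint8)*255
    for k,(u,v) in P.items():
        h={"l43":.037,"l55":.031,"l67":.041}.get(k,.006)
        c,ax,a=fit(green if k[0]=="l" else dark,u,v,28)
        p=cast(r,*c,h);print(n,k,np.round(c,1),"ax",np.round(ax,1),"mm",np.round(np.array(ax)*(r["eye"][2]-h)/r["K"][0,0]*1000,1),np.round(p,4),"reach",round(np.hypot(p[0],p[1]),3))
E
```

```text
top r43 [157.3 180.8] ax [21.4 22.7] mm [41.  43.4] [0.6264 0.3053 0.006 ] reach 0.697
top r67 [168.2 261.9] ax [34.4 35.4] mm [65.7 67.7] [0.473  0.2804 0.006 ] reach 0.55
top r55 [470.9 280.6] ax [27.4 28.5] mm [52.3 54.5] [ 0.447  -0.2984  0.006 ] reach 0.537
top l67 [263.1 173.5] ax [21.5 21.9] mm [39.6 40.3] [0.6394 0.1023 0.041 ] reach 0.648
top l43 [384.9 188.4] ax [13.4 13.7] mm [24.8 25.4] [ 0.6174 -0.1243  0.037 ] reach 0.63
top l55 [273.1 270.1] ax [17.7 17.9] mm [33.  33.3] [0.4616 0.0807 0.031 ] reach 0.469
side r43 [227.5 366.9] ax [20.  24.8] mm [24.1 29.8] [0.6258 0.3067 0.006 ] reach 0.697
side r67 [326.  364.3] ax [30.5 38.6] mm [36.6 46.4] [0.4726 0.2824 0.006 ] reach 0.551
side r55 [367.4 188.8] ax [11.3 20.2] mm [13.6 24.3] [ 0.4445 -0.2934  0.006 ] reach 0.533
side l67 [249.7 268.4] ax [13.1 21.7] mm [14.9 24.6] [0.6397 0.0987 0.041 ] reach 0.647
side l43 [284.9 208.5] ax [ 5.5 11.4] mm [ 6.3 13. ] [ 0.618  -0.1285  0.037 ] reach 0.631
side l55 [345.9 272.4] ax [11.  17.7] mm [12.7 20.5] [0.4614 0.0774 0.031 ] reach 0.468
```

```bash
cat >> h.py <<'E'
from bench import env,vision
def to(x,y,z):
    "tool-axes shift from the measured pose to a world point"
    s=env.read_state();d=R.from_quat(s["tcp_rot"]).inv().apply(np.array([x,y,z])-s["tool_pos"])
    print("tcp",np.round(s["tool_pos"],4),"t",round(s["time"],1),"w",round(s["width"],3),"shift mm",np.round(d*1000,1))
def look(name=None):
    s=env.read_state();r=vision.snapshot("wrist");T=r["T_tool_cam"];A=R.from_quat(s["tcp_rot"])
    if name: cv2.imwrite(f"pics/{name}.png",r["frame"][:,:,::-1])
    def wc(u,v,z):
        K=r["K"];x=(u-K[0,2])/K[0,0];y=(v-K[1,2])/K[1,1];t=np.hypot(x,y);k=np.sin(t)/t if t>1e-9 else 1
        d=A.apply(T[:3,:3]@[x*k,y*k,np.cos(t)]);e=A.apply(T[:3,3])+s["tool_pos"]
        return e+np.outer((z-e[2])/d[2],d)[0]
    def pix(p):
        c=np.linalg.inv(T[:3,:3])@(A.inv().apply(np.array(p)-s["tool_pos"])-T[:3,3])
        t=np.arctan2(np.hypot(c[0],c[1]),c[2]);h=np.hypot(c[0],c[1])
        return np.array([r["K"][0,2],r["K"][1,2]])+r["K"][0,0]*t*c[:2]/h
    return r["frame"],wc,pix
def circ(c,wc,z):
    "world circle through a contour cast on height z: centre, diameter"
    p=np.array([wc(u,v,z)[:2] for u,v in c.reshape(-1,2)])
    a,*_=np.linalg.lstsq(np.c_[2*p,np.ones(len(p))],(p**2).sum(1),rcond=None)
    rad=np.sqrt(a[2]+a[0]**2+a[1]**2);return a[:2],2*rad,np.abs(np.hypot(*(p-a[:2]).T)-rad).max()
E
python3 -c "
from h import *
to(.473,.281,.15)"
```

```text
tcp [0.1274 0.5349 0.2307] t 0.1 w 1.0 shift mm [-395.  -166.8   80.9]
```

Call:
{"api": "send_rows", "payload": {"rows": [[1,-0.05,-0.02,0,0],[1,-0.1,-0.04,0,0],[1,-0.15,-0.06,0.01,0],[1,-0.2,-0.085,0.02,0],[1,-0.245,-0.105,0.03,0],[1,-0.29,-0.125,0.04,0],[1,-0.34,-0.145,0.05,0],[1,-0.38,-0.16,0.06,0]]}}

```text
time: 0.95
tool_pos: [0.4467, 0.2998, 0.1749]
tcp_rot: [0.117, 0.993, 0.0, 0.0]
ft_force: [-0.4, 1.4, 0.5]
width: 0.999
```

```bash
python3 -c "
from h import *
f,wc,pix=look('w1');to(.473,.281,.15);print(pix([.473,.281,.008]))"
```

```text
tcp [0.4509 0.296  0.1723] t 1.0 w 0.998 shift mm [-25.   -9.3  22.4]
[306.76695278 246.79917102]
```

View pics/w1.png

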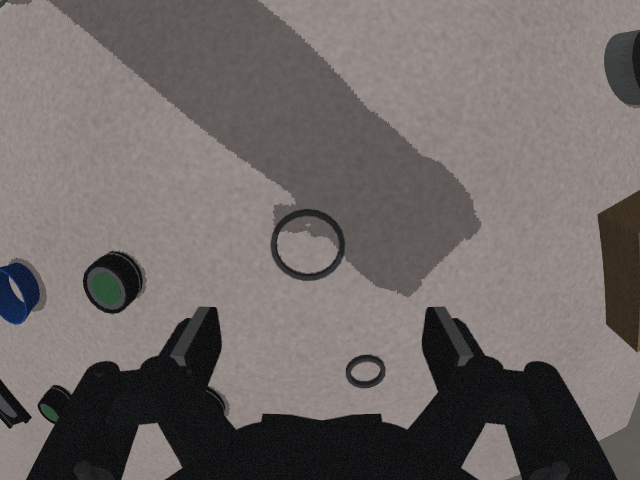

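Call:
{"api": "send_rows", "payload": {"rows": [[1,-0.005,-0.002,0.03,0],[1,-0.01,-0.002,0.05,0],[1,-0.01,-0.002,0.05,0]]}}

```text
time: 1.3
tool_pos: [0.4538, 0.296, 0.122]
tcp_rot: [0.117, 0.993, -0.002, -0.002]
ft_force: [-0.1, 0.6, -0.4]
width: 1.002
```

```bash
cat >> h.py <<'E'
def ring(x,y,z=.007,thr=60,h=60):
    f,wc,pix=look();u,v=np.round(pix([x,y,z])).astype(int)
    m=(f.max(2)<thr).astype(np.uint8);w=np.zeros_like(m);w[max(v-h,0):v+h,max(u-h,0):u+h]=1;m*=w
    cs,hi=cv2.findContours(m,cv2.RETR_CCOMP,cv2.CHAIN_APPROX_NONE)
    for c,q in zip(cs,hi[0]):
        if len(c)>40: print("hole " if q[3]>=0 else "outer",len(c),[np.round(t,4) for t in circ(c,wc,z)])
E
python3 -c "
from h import *
ring(.473,.281,.007);to(.473,.281,.03)"
```

```text
outer 244 [array([0.4722, 0.2817]), np.float64(0.0655), np.float64(0.001)]
hole  205 [array([0.4717, 0.2818]), np.float64(0.0555), np.float64(0.0011)]
tcp [0.454  0.2966 0.124 ] t 1.4 w 0.998 shift mm [-22.3 -10.6  94. ]
```

Call:
{"api": "send_rows", "payload": {"rows": [[1,-0.0215,-0.0097,0.04,0],[1,-0.0215,-0.0097,0.084,0],[1,-0.0215,-0.0097,0.1,0],[1,-0.0215,-0.0097,0.1,0]]}}

```text
time: 1.75
tool_pos: [0.472, 0.2825, 0.0238]
tcp_rot: [0.116, 0.993, -0.001, -0.001]
ft_force: [0.1, 0.2, 0.6]
width: 1.002
```

```bash
python3 -c "
from h import *
f,wc,pix=look('w2');to(.472,.2818,.01);print(pix([.472,.2818,.008]))"
```

```text
tcp [0.473  0.2831 0.0258] t 1.8 w 0.996 shift mm [ 0.7 -1.5 15.8]
[319.00274113 295.91660084]
```

View pics/w2.png

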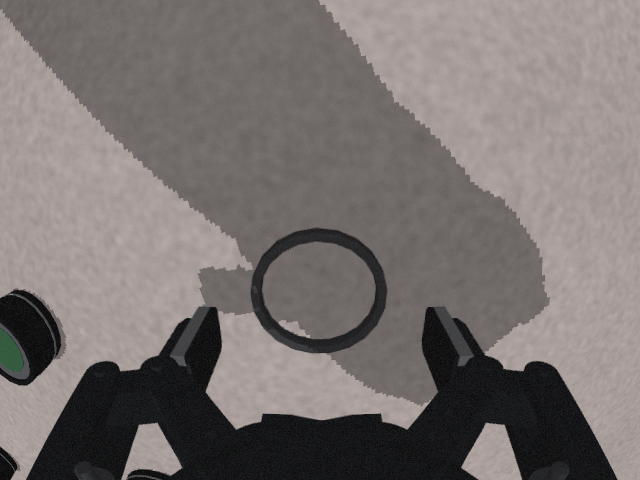

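Call:
{"api": "send_rows", "payload": {"rows": [[0.8,0.0003,-0.001,0.01,0],[0.8,0.0003,-0.001,0.01,0],[0.8,0.0003,-0.001,0.01,0]]}}

```text
time: 2.1
tool_pos: [0.4731, 0.2822, 0.0161]
tcp_rot: [0.117, 0.993, 0.0, 0.0]
ft_force: [-0.5, -0.1, 0.4]
width: 0.902
```

```bash
cat >> h.py <<'E'
def tips():
    "tool-frame points of the near objects (fingers) from wrist depth: foremost z on each side"
    r=vision.snapshot("wrist");K=r["K"];v,u=np.mgrid[:480,:640];x=(u-K[0,2])/K[0,0];y=(v-K[1,2])/K[1,1];t=np.hypot(x,y)+1e-9
    d=r["depth"];k=np.tan(t)/t;P=np.stack([x*k*d,y*k*d,d],-1)@r["T_tool_cam"][:3,:3].T+r["T_tool_cam"][:3,3]
    for s in(-1,1):
        m=(d>.02)&(np.abs(P[...,0])<.014)&(s*P[...,1]>.0)&(np.abs(P[...,1])<.06)&(P[...,2]>-.04)&(r["frame"].max(2)<75)&(v>295)
        q=P[m]
        if len(q)>20:
            qs=q[q[:,2]>np.percentile(q[:,2],97)-.002];print("side",s,len(q),"z p50,97,max",np.round(np.percentile(q[:,2],[50,97,100]),4),"y at tip",np.round(np.percentile(qs[:,1],[5,95]),4))
E
python3 -c "
from h import *
tips();to(.472,.2818,.0)"
```

```text
side -1 2452 z p50,97,max [-0.0251  0.011   0.0164] y at tip [-0.0331 -0.0265]
side 1 2480 z p50,97,max [-0.0252  0.0108  0.0169] y at tip [0.0245 0.0311]
tcp [0.4731 0.2822 0.0161] t 2.1 w 0.897 shift mm [ 1.  -0.7 16.1]
```

```bash
sed -i 's/(P\[...,2\]>-.04)/(P[...,2]>-.04)\&(P[...,2]<.006)/' h.py; python3 -c "
from h import *
tips()"
```

```text
side -1 2041 z p50,97,max [-0.028  -0.0124 -0.0089] y at tip [-0.0427 -0.0377]
side 1 2041 z p50,97,max [-0.0278 -0.0124 -0.009 ] y at tip [0.0386 0.0415]
```

Call:
{"api": "send_rows", "payload": {"rows": [[0.8,0.001,-0.0005,0.01,0],[0.8,0.001,-0.0005,0.018,0],[0.8,0.001,-0.0005,0.0205,0],[0.8,0.001,-0.0005,0.021,0],[0.8,0.001,-0.0005,0.021,0]]}}

```text
time: 2.7
tool_pos: [0.4716, 0.2816, -0.006]
tcp_rot: [0.117, 0.993, -0.0, -0.0]
ft_force: [0.8, 0.1, -0.2]
width: 0.9
```

```bash
python3 -c "
from h import *
look('w3');to(.472,.2818,.0);tips()"
```

```text
tcp [ 0.4718  0.2817 -0.0057] t 2.8 w 0.9 shift mm [-0.2  0.2 -5.7]
side -1 2724 z p50,97,max [-0.0222 -0.0097 -0.0046] y at tip [-0.0383 -0.0258]
side 1 2744 z p50,97,max [-0.022  -0.0097 -0.0046] y at tip [0.0258 0.0393]
```

View pics/w3.png

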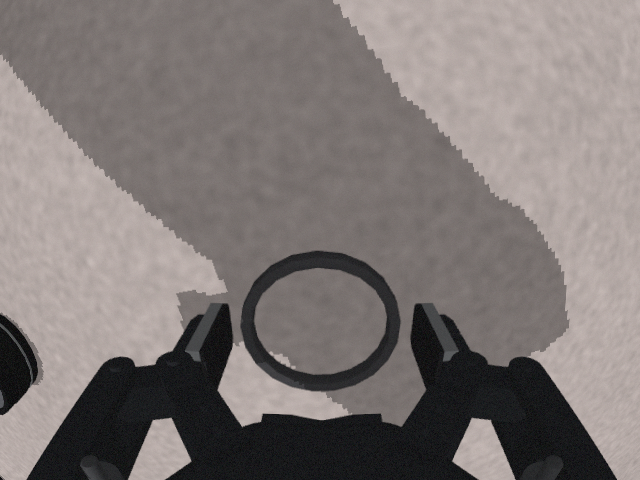

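Call:
{"api": "send_rows", "payload": {"newtons": 30, "rows": [[0.4,0,0,0,0],[0.4,0,0,0,0],[0.4,0,0,0,0],[0.4,0,0,0,0],[0.4,0,0,0,0]]}}

```text
time: 3.3
tool_pos: [0.4719, 0.2818, -0.0048]
tcp_rot: [0.117, 0.993, 0.0, 0.0]
ft_force: [-2.8, -1.2, 6.7]
width: 0.77
```

Call:
{"api": "send_rows", "payload": {"rows": [[0.4,0,0,-0.02,0],[0.4,0,0,-0.05,0],[0.4,0,0,-0.08,0],[0.4,0,0,-0.11,0],[0.4,0,0,-0.11,0],[0.4,0,0,-0.11,0]]}}

```text
time: 3.9
tool_pos: [0.472, 0.2818, 0.1046]
tcp_rot: [0.117, 0.993, 0.0, 0.001]
ft_force: [0.0, 0.7, -1.7]
width: 0.771
```

```bash
python3 -c "
from h import *
look('w4');to(.6394,.1023,.11)"
```

```text
tcp [0.4715 0.2815 0.1035] t 4.0 w 0.771 shift mm [-204.8 -135.4   -6.5]
```

View pics/w4.png

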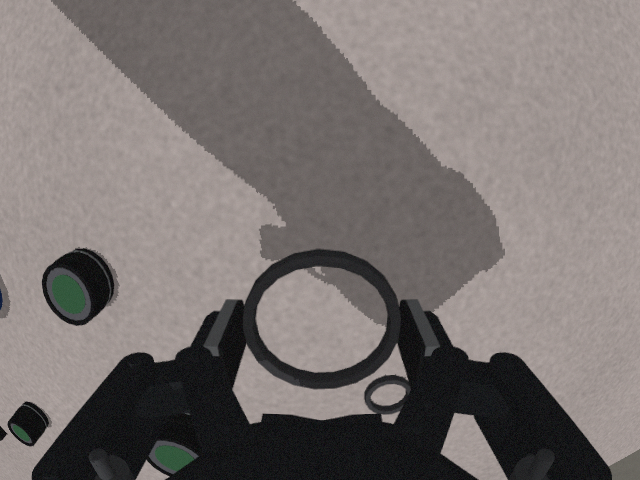

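Call:
{"api": "send_rows", "payload": {"rows": [[0.4,-0.03,-0.03,-0.01,0],[0.4,-0.065,-0.06,-0.01,0],[0.4,-0.09,-0.1,-0.01,0],[0.4,-0.11,-0.125,-0.01,0],[0.4,-0.12,-0.135,-0.01,0],[0.4,-0.12,-0.135,-0.01,0],[0.4,-0.12,-0.135,-0.01,0]]}}

```text
time: 4.65
tool_pos: [0.5566, 0.1229, 0.1132]
tcp_rot: [0.117, 0.993, -0.0, -0.001]
ft_force: [-0.3, 0.5, 0.4]
width: 0.77
```

```bash
python3 -c "
from h import *
f,wc,pix=look('w5');to(.6394,.1023,.11);print(pix([.6394,.1023,.044]))"
```

```text
tcp [0.5565 0.1234 0.1135] t 4.7 w 0.768 shift mm [-85.5  -1.4   3.4]
[319.37352746 366.75522162]
```

View pics/w5.png

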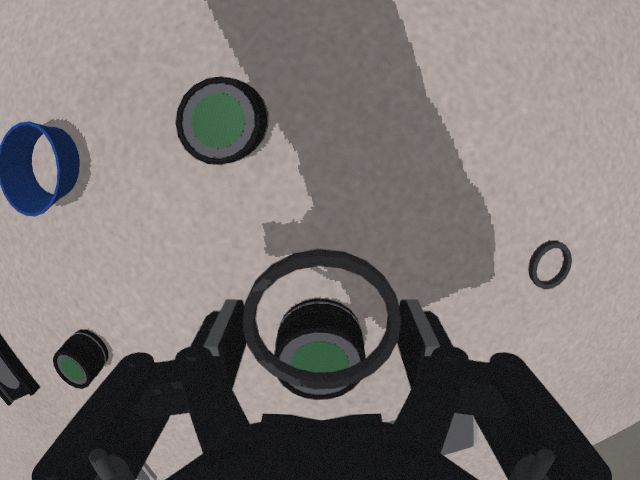

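Call:
{"api": "send_rows", "payload": {"rows": [[0.4,-0.04,-0.001,0,0],[0.4,-0.08,-0.001,0,0],[0.4,-0.11,-0.001,0,0],[0.4,-0.13,-0.001,0,0],[0.4,-0.13,-0.001,0,0],[0.4,-0.13,-0.001,0,0]]}}

```text
time: 5.3
tool_pos: [0.6828, 0.0927, 0.1135]
tcp_rot: [0.116, 0.993, -0.0, -0.001]
ft_force: [-0.6, 0.4, -0.7]
width: 0.772
```

```bash
cat >> h.py <<'E'
def lens(x,y,z,h=60,save=None):
    "green disc on the glass, z = glass height"
    f,wc,pix=look(save);u,v=np.round(pix([x,y,z])).astype(int);print("expected px",u,v)
    g=f.astype(int);m=((g[:,:,1]-g[:,:,0]>12)&(g[:,:,1]-g[:,:,2]>4)).astype(np.uint8)
    w=np.zeros_like(m);w[max(v-h,0):v+h,max(u-h,0):u+h]=1;m=cv2.morphologyEx(m*w,cv2.MORPH_OPEN,np.ones((3,3),np.uint8))
    c=max(cv2.findContours(m,cv2.RETR_EXTERNAL,cv2.CHAIN_APPROX_NONE)[0],key=cv2.contourArea)
    print("lens",[np.round(t,4) for t in circ(c,wc,z)],"ellipse",cv2.fitEllipse(c))
E
python3 -c "
from h import *
lens(.6394,.1023,.041,save='w6');to(.6394,.1023,.1)"
```

```text
expected px 319 182
lens [array([0.6396, 0.1021]), np.float64(0.0413), np.float64(0.0004)] ellipse ((319.13330078125, 182.0909423828125), (69.19833374023438, 70.44060516357422), 91.27366638183594)
tcp [0.6825 0.0926 0.1139] t 5.3 w 0.771 shift mm [44.2 -0.5 13.9]
```

View pics/w6.png

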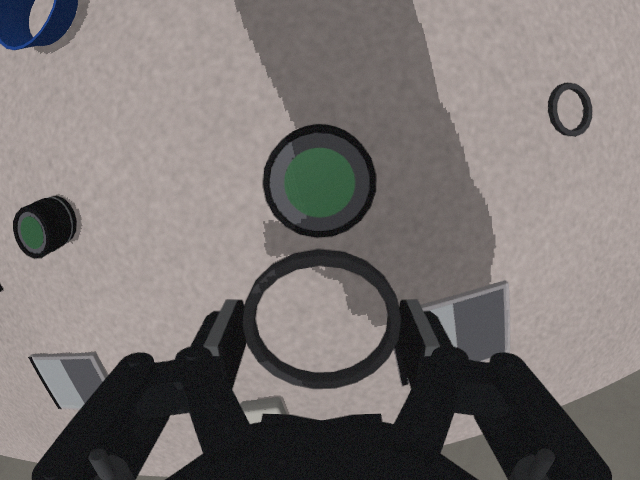

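```bash
cat >> h.py <<'E'
def held(dz):
    "held ring centre in the tool frame, from its hole"
    s=env.read_state();p=s["tool_pos"];f,wc,pix=look();z=p[2]+dz
    m=(f.max(2)<60).astype(np.uint8)
    cs,hi=cv2.findContours(m,cv2.RETR_CCOMP,cv2.CHAIN_APPROX_NONE);u,v=pix([p[0],p[1],z])
    for c,q in zip(cs,hi[0]):
        if q[3]>=0 and len(c)>60 and cv2.pointPolygonTest(c,(float(u),float(v)),False)>0:
            a,d,e=circ(c,wc,z);print("held: d",round(d,4),"err",round(e,4),"tool offset",np.round(R.from_quat(s["tcp_rot"]).inv().apply([*(a-p[:2]),0]),4))
E
python3 -c "
from h import *
held(.0095);held(.0125);to(.6395,.1022,.055)"
```

```text
held: d 0.0543 err 0.0011 tool offset [-0.      0.0004 -0.    ]
held: d 0.0531 err 0.001 tool offset [0.0018 0.0004 0.    ]
tcp [0.6825 0.0924 0.1145] t 5.5 w 0.767 shift mm [44.1 -0.4 59.5]
```

Call:
{"api": "send_rows", "payload": {"rows": [[0.4,0.03,0,0.0,0],[0.4,0.0445,0,0,0],[0.4,0.0445,0,0.02,0],[0.4,0.0445,0,0.045,0],[0.4,0.0445,0,0.062,0],[0.4,0.0445,0,0.062,0],[0.4,0.0445,0,0.062,0]]}}

```text
time: 6.15
tool_pos: [0.6397, 0.102, 0.053]
tcp_rot: [0.116, 0.993, 0.0, 0.0]
ft_force: [0.5, 0.3, -0.7]
width: 0.769
```

```bash
python3 -c "
from h import *
look('w7');to(.6395,.1022,.0392);r=vision.snapshot('side');cv2.imwrite('pics/s1.png',cv2.resize(r['frame'][180:360,130:370,::-1],None,fx=3,fy=3))"
```

```text
tcp [0.6403 0.102  0.0537] t 6.2 w 0.77 shift mm [ 0.9 -0.  14.5]
```

View pics/s1.png

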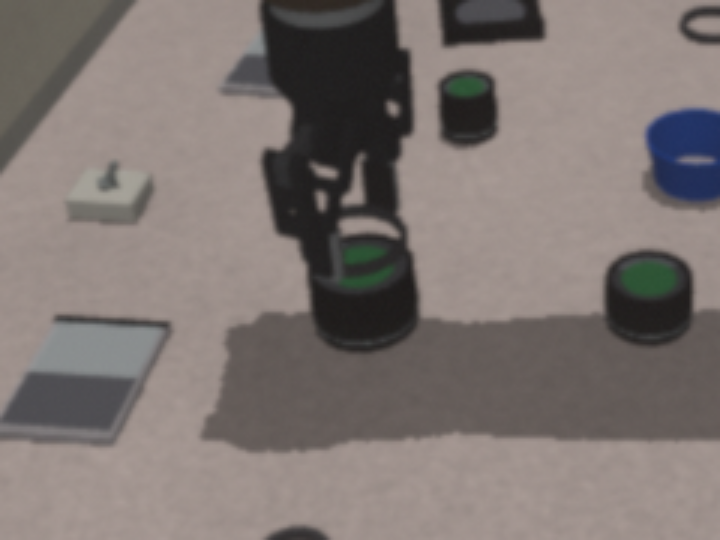

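Call:
{"api": "send_rows", "payload": {"rows": [[0.4,0.0005,0,0.006,0],[0.4,0.0005,0,0.01,0],[0.4,0.0005,0,0.012,0],[0.4,0.0005,0,0.013,0],[0.4,0.0005,0,0.013,0]]}}

```text
time: 6.75
tool_pos: [0.6396, 0.1018, 0.0394]
tcp_rot: [0.117, 0.993, 0.0, 0.0]
ft_force: [-1.2, -0.2, 0.3]
width: 0.767
```

Call:
{"api": "send_rows", "payload": {"rows": [[0.4,0,0,0.0005,0],[0.4,0,0,0.001,0],[0.4,0,0,0.001,0]]}}

```text
time: 7.05
tool_pos: [0.6397, 0.1018, 0.0393]
tcp_rot: [0.117, 0.993, 0.0, 0.0]
ft_force: [-4.6, -0.8, 8.0]
width: 0.766
```

Call:
{"api": "send_rows", "payload": {"rows": [[0.65,0,0,-0.0005,0],[0.75,0,0,-0.0005,0],[0.85,0,0,-0.0005,0],[0.85,0,0,-0.0005,0],[0.85,0,0,-0.02,0],[0.85,0,0,-0.05,0],[0.85,0,0,-0.09,0],[0.85,0,0,-0.09,0]]}}

```text
time: 7.85
tool_pos: [0.6418, 0.1022, 0.1343]
tcp_rot: [0.117, 0.993, 0.001, 0.004]
ft_force: [0.8, 0.3, 0.7]
width: 0.925
```

```bash
python3 -c "
from h import *
look('w8');ring(.6395,.1022,.052,60,80);to(.6264,.3057,.13)"
```

```text
outer 314 [array([0.636 , 0.1033]), np.float64(0.07), np.float64(0.0045)]
hole  280 [array([0.6366, 0.1007]), np.float64(0.0442), np.float64(0.0047)]
tcp [0.6403 0.1019 0.1292] t 8.0 w 0.925 shift mm [ 60.7 195.   -0.8]
```

View pics/w8.png

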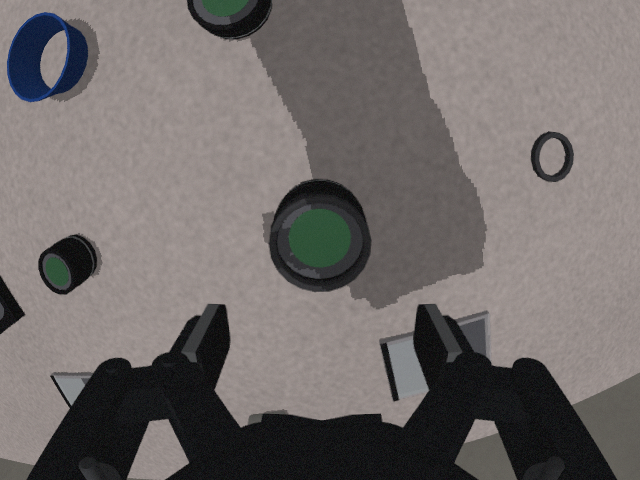

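Call:
{"api": "send_rows", "payload": {"rows": [[0.85,0.012,0.04,0,0],[0.85,0.025,0.08,0,0],[0.85,0.038,0.12,0,0],[0.85,0.05,0.16,0,0],[0.85,0.058,0.185,0,0],[0.85,0.061,0.195,0.02,0],[0.85,0.061,0.195,0.03,0],[0.85,0.061,0.195,0.03,0]]}}

```text
time: 8.75
tool_pos: [0.6241, 0.3047, 0.0947]
tcp_rot: [0.117, 0.993, -0.002, -0.002]
ft_force: [-0.1, -0.7, 0.1]
width: 0.927
```

```bash
python3 -c "
from h import *
ring(.6264,.3057,.007,60,45);to(.6264,.3057,.03);print(np.round(env.read_state()['q'],2))"
```

```text
outer 176 [array([0.626 , 0.3061]), np.float64(0.0419), np.float64(0.0008)]
hole  133 [array([0.6255, 0.3061]), np.float64(0.0318), np.float64(0.0007)]
tcp [0.6247 0.3045 0.0965] t 8.8 w 0.925 shift mm [-1.5  1.7 66.5]
[ 0.45  0.43  0.33  1.47 -0.    0.69]
```

Call:
{"api": "send_rows", "payload": {"rows": [[0.3,-0.001,0.0018,0.03,0],[0.3,-0.001,0.0018,0.06,0],[0.3,-0.001,0.0018,0.075,0],[0.3,-0.001,0.0018,0.08,0],[0.3,-0.001,0.0018,0.08,0],[0.3,-0.001,0.0018,0.08,0]]}}

```text
time: 9.4
tool_pos: [0.6277, 0.3073, 0.02]
tcp_rot: [0.117, 0.993, 0.001, 0.001]
ft_force: [-0.2, 0.2, 0.5]
width: 0.652
```

```bash
python3 -c "
from h import *
look('w9');to(.6259,.3061,.0);ring(.6259,.3061,.007,60,55)
tips()"
```

```text
tcp [0.6277 0.3074 0.0201] t 9.4 w 0.655 shift mm [ 1.5 -1.8 20.1]
outer 243 [array([0.6257, 0.3061]), np.float64(0.0426), np.float64(0.0009)]
hole  176 [array([0.6249, 0.3064]), np.float64(0.0308), np.float64(0.001)]
side -1 2084 z p50,97,max [-0.0254 -0.0077 -0.0027] y at tip [-0.0318 -0.0271]
side 1 2121 z p50,97,max [-0.0255 -0.0078 -0.0031] y at tip [0.028  0.0326]
```

View pics/w9.png

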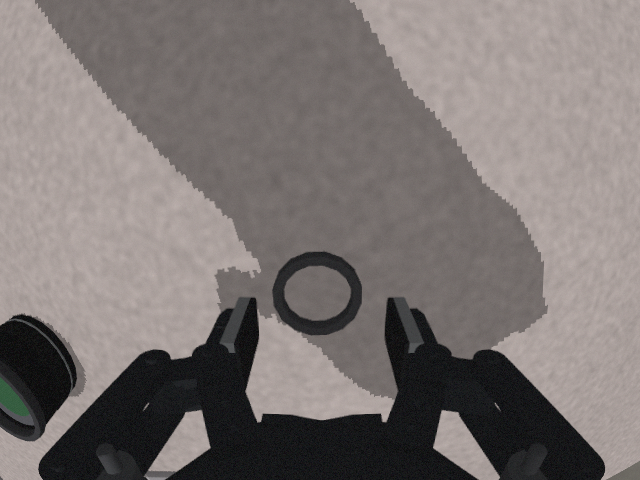

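Call:
{"api": "send_rows", "payload": {"rows": [[0.3,0.0015,-0.0015,0.01,0],[0.3,0.0015,-0.0015,0.018,0],[0.3,0.0015,-0.0015,0.021,0],[0.3,0.0015,-0.0015,0.021,0],[-0.2,0.0015,-0.0015,0.021,0],[-0.2,0.0015,-0.0015,0.021,0],[-0.2,0.0015,-0.0015,0.021,0],[-0.2,0.0015,-0.0015,0.021,0]]}}

```text
time: 10.35
tool_pos: [0.6257, 0.3063, -0.0014]
tcp_rot: [0.117, 0.993, 0.0, 0.001]
ft_force: [-1.1, -0.9, 8.3]
width: 0.479
```

Call:
{"api": "send_rows", "payload": {"rows": [[-0.2,0,0,0,0],[-0.2,0,0,-0.02,0],[-0.2,0,0,-0.05,0],[-0.2,0,0,-0.08,0],[-0.2,0,0,-0.11,0],[-0.2,0,0,-0.11,0],[-0.2,0,0,-0.11,0]]}}

```text
time: 11.05
tool_pos: [0.6254, 0.3063, 0.1075]
tcp_rot: [0.117, 0.993, 0.0, 0.0]
ft_force: [0.1, -0.7, -0.9]
width: 0.483
```

```bash
python3 -c "
from h import *
held(.009);to(.6174,-.1243,.11)"
```

```text
held: d 0.0303 err 0.0012 tool offset [ 0.0012  0.0004 -0.    ]
tcp [0.6248 0.306  0.1062] t 11.1 w 0.479 shift mm [ -92.4 -420.3   -3.6]
```

Call:
{"api": "send_rows", "payload": {"rows": [[-0.2,-0.01,-0.045,-0.01,0],[-0.2,-0.02,-0.09,-0.015,0],[-0.2,-0.035,-0.135,-0.015,0],[-0.2,-0.05,-0.18,-0.015,0],[-0.2,-0.065,-0.225,-0.015,0],[-0.2,-0.08,-0.27,-0.015,0],[-0.2,-0.095,-0.315,-0.015,0],[-0.2,-0.11,-0.36,-0.015,0]]}}

```text
time: 11.9
tool_pos: [0.6478, -0.0715, 0.1203]
tcp_rot: [0.117, 0.993, -0.0, -0.001]
ft_force: [1.0, 0.0, -0.6]
width: 0.483
```

Call:
{"api": "send_rows", "payload": {"rows": [[-0.2,-0.012,-0.045,0,0],[-0.2,-0.022,-0.06,0,0],[-0.2,-0.022,-0.06,0,0],[-0.2,-0.022,-0.06,0,0]]}}

```text
time: 12.3
tool_pos: [0.6555, -0.133, 0.1205]
tcp_rot: [0.117, 0.993, 0.0, -0.001]
ft_force: [0.9, 0.2, -0.4]
width: 0.482
```

```bash
python3 -c "
from h import *
lens(.6174,-.1243,.037);held(.009);to(.6174,-.1243,.055);print(np.round(env.read_state()['q'],2))"
```

```text
expected px 320 188
lens [array([ 0.6177, -0.1243]), np.float64(0.0264), np.float64(0.0004)] ellipse ((319.94390869140625, 188.09793090820312), (42.01834487915039, 42.62862777709961), 98.54520416259766)
held: d 0.0302 err 0.0012 tool offset [0.0012 0.0004 0.    ]
tcp [ 0.6558 -0.1319  0.1214] t 12.4 w 0.478 shift mm [39.  -1.5 66.4]
[-0.2   0.36  0.29  1.5   0.    0.03]
```

Call:
{"api": "send_rows", "payload": {"rows": [[-0.2,0.02,-0.0005,0,0],[-0.2,0.0375,-0.0008,0,0],[-0.2,0.0375,-0.0008,0.025,0],[-0.2,0.0375,-0.0008,0.05,0],[-0.2,0.0375,-0.0008,0.068,0],[-0.2,0.0375,-0.0008,0.074,0],[-0.2,0.0375,-0.0008,0.074,0],[-0.2,0.0375,-0.0008,0.074,0]]}}

```text
time: 13.2
tool_pos: [0.6199, -0.1247, 0.0492]
tcp_rot: [0.116, 0.993, -0.0, 0.001]
ft_force: [-0.0, -0.4, -0.3]
width: 0.483
```

```bash
python3 -c "
from h import *
look('w10');to(.6177,-.1243,.0386)"
```

```text
tcp [ 0.6201 -0.1249  0.0495] t 13.2 w 0.479 shift mm [ 2.5  0.  10.9]
```

View pics/w10.png

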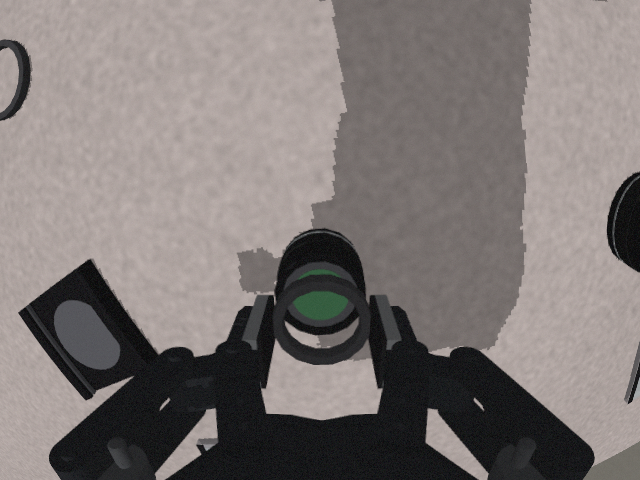

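Call:
{"api": "send_rows", "payload": {"rows": [[-0.2,0.0015,0,0.005,0],[-0.2,0.0015,0,0.009,0],[-0.2,0.0015,0,0.01,0],[-0.2,0.0015,0,0.01,0],[-0.2,0.0015,0,0.01,0]]}}

```text
time: 13.75
tool_pos: [0.6181, -0.1249, 0.0385]
tcp_rot: [0.117, 0.993, 0.0, 0.0]
ft_force: [-1.0, 0.6, 3.2]
width: 0.477
```

Call:
{"api": "send_rows", "payload": {"rows": [[-0.2,0,0,0.0005,0],[-0.2,0,0,0.001,0],[-0.2,0,0,0.001,0]]}}

```text
time: 14.05
tool_pos: [0.6182, -0.1249, 0.0384]
tcp_rot: [0.117, 0.993, -0.0, 0.001]
ft_force: [-3.2, 2.3, 9.7]
width: 0.479
```

Call:
{"api": "send_rows", "payload": {"rows": [[0.1,0,0,-0.0008,0],[0.2,0,0,-0.0008,0],[0.35,0,0,-0.0008,0],[0.35,0,0,-0.0008,0],[0.35,0,0,-0.02,0],[0.35,0,0,-0.05,0],[0.35,0,0,-0.09,0],[0.35,0,0,-0.09,0]]}}

```text
time: 14.85
tool_pos: [0.6202, -0.1253, 0.1331]
tcp_rot: [0.117, 0.993, -0.0, 0.004]
ft_force: [0.6, 0.6, 0.7]
width: 0.677
```

```bash
python3 -c "
from h import *
look('w11');lens(.6177,-.1243,.037);to(.447,-.298,.11)"
```

```text
expected px 321 239
lens [array([ 0.6183, -0.1244]), np.float64(0.0256), np.float64(0.0011)] ellipse ((321.1470642089844, 239.6070098876953), (34.662105560302734, 39.95390319824219), 90.40367889404297)
tcp [ 0.6186 -0.1249  0.1281] t 14.9 w 0.68 shift mm [ 126.9 -208.1   17.8]
```

View pics/w11.png

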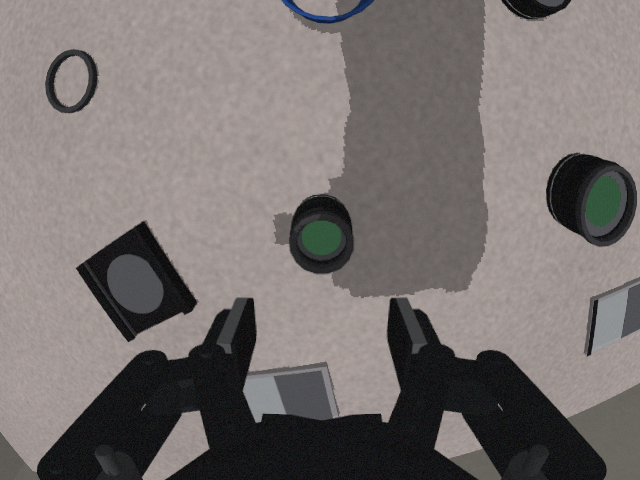

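Call:
{"api": "send_rows", "payload": {"rows": [[0.55,0.022,-0.038,0,0],[0.55,0.045,-0.075,0,0],[0.55,0.068,-0.112,0,0],[0.55,0.09,-0.15,0,0],[0.55,0.11,-0.18,0.01,0],[0.55,0.127,-0.208,0.02,0],[0.55,0.127,-0.208,0.03,0],[0.55,0.127,-0.208,0.03,0]]}}

```text
time: 15.75
tool_pos: [0.4448, -0.2974, 0.0946]
tcp_rot: [0.117, 0.993, 0.001, -0.002]
ft_force: [-0.2, 0.7, 0.2]
width: 0.778
```

```bash
python3 -c "
from h import *
ring(.447,-.298,.007,60,55);to(.447,-.298,.02);print(np.round(env.read_state()['q'],2))"
```

```text
outer 227 [array([ 0.4455, -0.2988]), np.float64(0.0538), np.float64(0.0008)]
hole  183 [array([ 0.4448, -0.2988]), np.float64(0.0437), np.float64(0.001)]
tcp [ 0.4457 -0.2972  0.0957] t 15.8 w 0.773 shift mm [-1.6 -0.6 75.7]
[-0.59  0.05 -0.13  1.4   0.   -0.35]
```

Call:
{"api": "send_rows", "payload": {"rows": [[0.55,0,-0.0016,0.03,0],[0.55,0,-0.0016,0.06,0],[0.55,0,-0.0016,0.075,0],[0.55,0,-0.0016,0.078,0],[0.55,0,-0.0016,0.078,0],[0.55,0,-0.0016,0.078,0]]}}

```text
time: 16.4
tool_pos: [0.4468, -0.2996, 0.0206]
tcp_rot: [0.116, 0.993, -0.0, 0.001]
ft_force: [-0.1, -0.4, 0.3]
width: 0.774
```

```bash
python3 -c "
from h import *
ring(.4454,-.2988,.007,60,70);to(.4454,-.2988,-.003);tips()"
```

```text
outer 310 [array([ 0.4453, -0.2989]), np.float64(0.0545), np.float64(0.0011)]
hole  244 [array([ 0.4442, -0.2987]), np.float64(0.0425), np.float64(0.001)]
hole  82 [array([ 0.4227, -0.3031]), np.float64(0.0095), np.float64(0.0044)]
tcp [ 0.4468 -0.2997  0.0207] t 16.4 w 0.775 shift mm [ 1.6  0.6 23.7]
side -1 2130 z p50,97,max [-0.0264 -0.0099 -0.0051] y at tip [-0.0375 -0.0324]
side 1 2153 z p50,97,max [-0.0266 -0.0095 -0.0054] y at tip [0.0334 0.0375]
```

Call:
{"api": "send_rows", "payload": {"rows": [[0.55,0.0013,0.0006,0.01,0],[0.55,0.0013,0.0006,0.02,0],[0.55,0.0013,0.0006,0.0235,0],[0.55,0.0013,0.0006,0.0235,0],[0.1,0.0013,0.0006,0.0235,0],[0.1,0.0013,0.0006,0.0235,0],[0.1,0.0013,0.0006,0.0235,0],[0.1,0.0013,0.0006,0.0235,0]]}}

```text
time: 17.3
tool_pos: [0.4452, -0.2988, -0.0036]
tcp_rot: [0.117, 0.993, -0.0, 0.001]
ft_force: [-0.8, 0.1, 5.3]
width: 0.625
```

Call:
{"api": "send_rows", "payload": {"rows": [[0.1,0,0,0,0],[0.1,0,0,-0.02,0],[0.1,0,0,-0.05,0],[0.1,0,0,-0.08,0],[0.1,0,0,-0.12,0],[0.1,0,0,-0.12,0],[0.1,0,0,-0.12,0]]}}

```text
time: 18.0
tool_pos: [0.4451, -0.2987, 0.1162]
tcp_rot: [0.117, 0.993, -0.0, 0.001]
ft_force: [-0.5, 0.7, -1.8]
width: 0.627
```

```bash
python3 -c "
from h import *
held(.011);to(.4616,.0807,.12)"
```

```text
held: d 0.0417 err 0.0013 tool offset [ 0.0011  0.0005 -0.    ]
tcp [ 0.4446 -0.2983  0.115 ] t 18.1 w 0.627 shift mm [ 71.3 372.6  -4.9]
```

Call:
{"api": "send_rows", "payload": {"rows": [[0.1,0.004,0.047,-0.005,0],[0.1,0.008,0.094,-0.005,0],[0.1,0.012,0.141,-0.005,0],[0.1,0.016,0.188,-0.005,0],[0.1,0.02,0.235,-0.005,0],[0.1,0.022,0.282,-0.005,0],[0.1,0.025,0.328,-0.005,0],[0.1,0.027,0.36,-0.005,0]]}}

```text
time: 18.85
tool_pos: [0.5011, 0.0606, 0.1189]
tcp_rot: [0.116, 0.993, -0.0, -0.001]
ft_force: [0.7, 0.6, -0.3]
width: 0.628
```

Call:
{"api": "send_rows", "payload": {"rows": [[0.1,0,0.012,0,0],[0.1,0,0.012,0,0],[0.1,0,0.012,0,0]]}}

```text
time: 19.15
tool_pos: [0.5042, 0.069, 0.1198]
tcp_rot: [0.117, 0.993, -0.0, -0.001]
ft_force: [0.2, -0.3, 0.5]
width: 0.627
```

```bash
python3 -c "
from h import *
lens(.4616,.0807,.031);held(.011);to(.4616,.0807,.0375);print(np.round(env.read_state()['q'],2))"
```

```text
expected px 323 178
lens [array([0.4619, 0.0809]), np.float64(0.0339), np.float64(0.0004)] ellipse ((323.4483337402344, 178.42977905273438), (53.260833740234375, 53.60779571533203), 78.87914276123047)
held: d 0.0418 err 0.0012 tool offset [0.001  0.0004 0.    ]
tcp [0.5044 0.0685 0.1203] t 19.2 w 0.629 shift mm [44.4  2.  82.8]
[ 0.14 -0.02 -0.15  1.44 -0.    0.37]
```

Call:
{"api": "send_rows", "payload": {"rows": [[0.1,0.025,0.001,0,0],[0.1,0.043,0.0018,0,0],[0.1,0.043,0.0018,0.025,0],[0.1,0.043,0.0018,0.055,0],[0.1,0.043,0.0018,0.073,0],[0.1,0.043,0.0018,0.079,0],[0.1,0.043,0.0018,0.079,0],[0.1,0.043,0.0018,0.079,0]]}}

```text
time: 20.05
tool_pos: [0.4638, 0.081, 0.0427]
tcp_rot: [0.117, 0.993, 0.0, 0.001]
ft_force: [0.0, 0.3, 0.6]
width: 0.63
```

```bash
python3 -c "
from h import *
to(.4619,.0809,.0304);held(.011)"
```

```text
tcp [0.4638 0.081  0.0427] t 20.1 w 0.63 shift mm [ 1.9 -0.6 12.3]
held: d 0.0316 err 0.0037 tool offset [ 0.0076 -0.0001 -0.    ]
```

Call:
{"api": "send_rows", "payload": {"rows": [[0.1,0.001,-0.0007,0.006,0],[0.1,0.001,-0.0007,0.01,0],[0.1,0.001,-0.0007,0.0115,0],[0.1,0.001,-0.0007,0.0115,0],[0.1,0.001,-0.0007,0.0115,0]]}}

```text
time: 20.6
tool_pos: [0.4621, 0.081, 0.0303]
tcp_rot: [0.117, 0.993, -0.0, -0.0]
ft_force: [-2.3, -0.6, 2.6]
width: 0.629
```

Call:
{"api": "send_rows", "payload": {"rows": [[0.1,0,0,0.0005,0],[0.1,0,0,0.001,0],[0.1,0,0,0.001,0]]}}

```text
time: 20.9
tool_pos: [0.4622, 0.081, 0.0302]
tcp_rot: [0.117, 0.993, 0.0, 0.0]
ft_force: [-6.1, -1.2, 11.7]
width: 0.627
```

Contact; release, rise, and back off so the cameras see everything.

Call:
{"api": "send_rows", "payload": {"rows": [[0.4,0,0,-0.0008,0],[0.5,0,0,-0.0008,0],[0.65,0,0,-0.0008,0],[0.65,0,0,-0.0008,0],[0.65,0,0,-0.02,0],[0.65,0,0,-0.05,0],[0.65,0,0,-0.1,0],[0.65,0,0,-0.14,0]]}}

```text
time: 21.7
tool_pos: [0.462, 0.081, 0.1712]
tcp_rot: [0.117, 0.993, 0.0, 0.0]
ft_force: [0.3, 0.7, 0.1]
width: 0.826
```

Call:
{"api": "send_rows", "payload": {"rows": [[0.65,0.03,0.04,0,0],[0.65,0.05,0.08,0,0],[0.65,0.07,0.12,0,0],[0.65,0.09,0.16,0,0],[0.65,0.11,0.2,0,0],[0.65,0.13,0.24,0,0],[0.65,0.14,0.27,0,0],[0.65,0.14,0.27,0,0]]}}

```text
time: 22.5
tool_pos: [0.3875, 0.3792, 0.1682]
tcp_rot: [0.115, 0.993, -0.0, -0.0]
ft_force: [-0.1, -0.3, -0.0]
width: 0.826
```

```bash
python3 - <<'E'
from h import *
s=env.read_state();print(s["time"],s["tool_pos"],s["ft_force"])
for n in("top","side"):
    r=vision.snapshot(n);cv2.imwrite(f"pics/{n}1.png",r["frame"][:,:,::-1]);o=dict(np.load(n+"0.npz"))
    if n=="top":
        for k,u,v,rim in(("67",263,173,.044),("43",385,188,.040),("55",273,270,.034)):
            out=[]
            for q,h in((o,rim-.003),(r,rim-.003)):
                f=q["frame"].astype(int);g=((f[:,:,1]-f[:,:,0]>12)&(f[:,:,1]-f[:,:,2]>4)).astype(np.uint8)*255
                out.append(np.round(cast(q,*fit(g,u,v,28)[0],h)[:2],4))
            # ring top = dark annulus: height change from depth
            for q in(o,r):
                d=q["depth"][v-22:v+22,u-22:u+22];out.append(np.round(q["eye"][2]-np.percentile(d[d>0],[3,8]),4))
            f=r["frame"].astype(int);m=((f.max(2)<62)).astype(np.uint8)*255
            c,ax,_=fit(m,u,v,28);out.append((np.round(cast(r,*c,rim+.006)[:2],4),np.round(np.array(ax)*(r["eye"][2]-rim-.008)/r["K"][0,0]*1e3,1)))
            print(k,*out)
cv2.imwrite('pics/s2.png',cv2.resize(r['frame'][150:330,200:440,::-1],None,fx=3,fy=3,interpolation=cv2.INTER_CUBIC))
E
```

```text
22.5 [0.38752073 0.37923152 0.1682433 ] [-0.11355871 -0.33639771 -0.04431462]
67 [0.6394 0.1023] [0.6394 0.1023] [0.0442 0.043 ] [0.0521 0.05  ] (array([0.6373, 0.1009]), array([66.9, 72.8]))
43 [ 0.6174 -0.1243] [ 0.6178 -0.1246] [0.0323 0.0307] [0.0402 0.0371] (array([ 0.6164, -0.1204]), array([44.3, 50.9]))
55 [0.4616 0.0807] [0.4616 0.0807] [0.0396 0.0381] [0.0471 0.045 ] (array([0.4636, 0.0805]), array([54. , 57.5]))
```

View pics/s2.png

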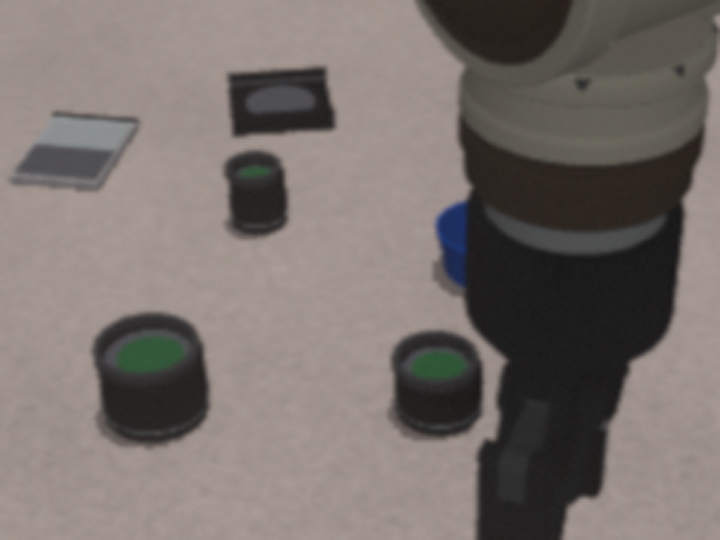

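View pics/top1.png

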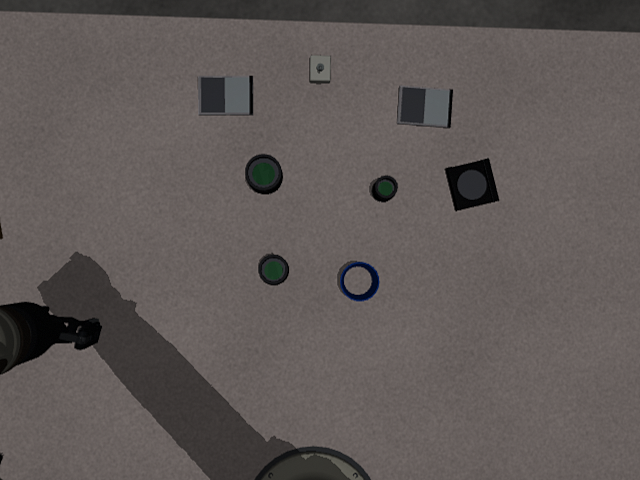

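All three rings sit flat on their lenses. The surfaces are about 8 mm higher than before, and the lenses, hood (358,281) and holder (472,185) are where they began.

```bash
python3 -c "
from bench import env
print(env.hand_in())"
```

```text
the job is handed in; nothing more can be done
None
```

I laid each ring on its matching lens, in the order 67, 43, 55 mm, and handed the job in at about 22.6 s of the 96 s. I pressed each ring onto the rim until the wrist felt 8 to 12 N, then opened the fingers.

**Last checks:**
- **Seating:** the top camera's depth shows each lens front 7.5–8 mm higher than before, which matches a ring lying on it. The side picture shows all three flat.
- **Lenses:** their glass centres moved by 0.5 mm at most.
- **Hood and holder:** both appear where they were in the top picture. I compared these by eye and did not measure them.

**Checks that disagreed:**
- **Ring centring:** outlines fitted around ring and barrel together in the top view came out 2–4 mm off the lens centres. They also take in the barrel side, so I did not rely on them. The tool readings put each ring within about 1–2 mm of centre, and the limit is 10 mm.
- **Absolute heights:** the top camera's depth was off by 5–8 mm for the 43 and 55 mm lenses even before I placed anything. I used only the before-and-after difference.

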